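Set a metal blank's overhang on the filing board

ROBOT

A 7-joint arm with a two-finger parallel gripper is mounted at the origin on a cart in front of the work surface, level with it; the furniture and walls round the work are solid. World frame = base frame: x ahead of the robot, y to its left, z up, the work surface at z = 0. Lengths are in m, angles in rad, forces in N, time in s.
With the tool pointing down it reaches from about 0.35 to 0.9 m from the base axis. Payload 8.1 kg.
Tool frame: the origin (TCP) lies at the very end of the fingers, on their centre line; the grasp point (between the pads) lies pinch_z behind it (pinch_z is the distance from the TCP to the grasp point, in m); z points along the fingers, x is the direction in which the jaws open and shut, and the axes are right-handed (so a half turn about z gives the same grasp; the last joint's range is limited). The gripper opens to 92 mm and grips with 3 to 60 N. Pads are 19 mm wide; open, the fingers measure 130 mm over their backs; the gripper's body (75 mm by 190 mm) begins 47 mm behind the grasp point.
Start: joints at [-1.417, 0.434, 0.025, 1.573, -0.012, 1.134, -0.075], TCP at [0.159, 0.605, 0.227] pointing down, gripper open.
Joint ranges: [-2.62, 2.62], [-0.44, 2.09], [-1.27, 1.32], [0.08, 2.57], [-1.32, 4.46], [0.12, 2], [-2.74, 2.74]. Speed limits (rad/s): [2.22, 2.22, 3.01, 3.01, 3.14, 3.14, 3.14].

INTERFACE

Orientations are given as a unit quaternion [w, x, y, z].
In Python, from cell import observe, capture, calibration, close_job, pinch_z gives the robot as it stands. The module is installed in compiled form; this text tells all that it offers.
- The arm moves only by the shell command python3 -m creep 'ROWS' [OPENING] [FORCE]. ROWS is a JSON object of lists of equal length, an entry for each row: "delta_pos": the shift along the world's x, y, z in units of 30 mm (1.0 is 30 mm), a list of three; "dr": the turn, a rotation vector about the world's x, y, z in units of 6 degrees (1.0 is 6 degrees), a list of three. In form: {"delta_pos": [[tx, ty, tz], ...], "dr": [[rx, ry, rz], ...]}. A call has 1 to 12 rows; each row shifts and turns the commanded pose from where the row before left it; what a row does not reach is not made up. A row lasts 1/12 s, in which the tool goes at most 41.7 mm and 7.16 degrees, less where a joint would pass 70% of its speed; a pose out of reach is approached as far as the arm can. A call is refused whole if a number of a shift passes 1 or a number of a turn 1, either way. A call with a gripper value outside its range is refused whole. OPENING is the opening, from -1 (shut) to 1 (fully open), set as the call begins (- or left out, the last holds). The fingers move at their own pace and stop on an object; FORCE is the grip in N (left out, the last holds). Time passes only in rows, so rows that do not move let the fingers close. It gives the time, the measured TCP pose, the force and the opening at its end, in the units of the state.
- observe(): the state, without advancing time (a new reading comes with each control period).
- capture(name): name is "scene" or "top"; returns the picture (400x640x3 uint8, red, green, blue); there is no depth.
- calibration(name): a dict with "mtx" (3x3 intrinsics, pixels), "T" (4x4, takes a point from camera to world coordinates). Camera axes: x right, y down, z forward; pixel columns grow to the right and rows downward; lengths in m; the calibration is good to about 2 mm. A picture is of the moment at which its call begins. calibration takes no time and is no camera call.
- close_job(): hands the job in, once; it reports no verdict.
The state is a dict: "time_s": time; "joint_positions": joint angles; "joint_vel": joint speeds; "tau": joint torques, N m; "ee_pos": TCP position; "tcp_rot": TCP orientation; "ft_force": force on the tool from outside, world axes, zero at the start; "torque": the same for the moment, N m; "grip_width": opening from 0.0 (shut) to 1.0 (fully open).
Only numpy, scipy, OpenCV 4.12 (cv2) and the standard library are available. Lean on these libraries where they do the work, as an engineer would, in place of code of your own. Each camera call takes 0.05 s, during which the arm holds its last target.

TASK

Get the aluminium blank ready for filing: push it with the fingertips until its long side lies flat against the dark fence of the filing board, and exactly its red end sticks out over the board's right-hand edge, with the line where red meets bare metal right above that edge. Only slide it on the board, never lift or tip it off; leave the clamp, the sanding block and the wood block where they are, and finish clear of everything.

Things in the scene. Friction and masses are not known exactly. Their poses are not given: they have to be found in the camera images.
- filing_board: Brown wooden filing board fixed to the bench, 200 (x) by 300 (y) by 30 mm high; origin at the centre of its underside, on the bench top. Its x points away from the robot, y to the left, turned up to 0.27 rad. The blank must stick out over its right-hand edge, y = -150 mm. Along its far side, over the whole length, runs a darker fence (see fence_face).
- fence_face (a point): Middle of the foot of the fence's flat face, which looks to the robot (board frame x = 75, y = 0, z = 30 mm); axes as the board's. The fence is 25 mm thick, stands 22 mm above the board's top and ends at the board's right-hand edge.
- board_edge (a point): Middle of the upper right-hand edge of the filing board (board frame x = 0, y = -150 mm, z = 30 mm); axes as the board's.
- blank: Loose aluminium blank, 90 (x) by 220 (y) by 8 mm, 0.3 to 0.54 kg, flat on the board (a few newtons slide it; it stays where left). Origin at the centre of its underside. The last 40 mm at its right-hand (-y) end are red, the rest bare metal with four dark holes. At first it is askew to the board by up to 0.15 rad, its middle 25 to 50 mm short of lying at the fence, its red end still on the board.
- blank_line (a point): Middle of the line between red paint and bare metal, on top of the blank (blank frame y = -70 mm, z = 8 mm).
- blank_corner_red (a point): Corner of the blank on its fence side, at the red end, half-way up its thickness (blank frame x = 45, y = -110, z = 4 mm).
- blank_corner_bare (a point): Corner of the blank on its fence side, at the bare end, half-way up its thickness (blank frame x = 45, y = 110, z = 4 mm).
- c_clamp: Small blue C clamp lying on the bench to the right of the board, 98 x 97 x 16 mm, loose; origin at the centre of its underside. Leave it alone.
- sanding_block: Orange-red sanding block lying on the bench to the left of the board, 76 x 104 x 26 mm, loose; origin at the centre of its underside. Leave it alone.
- wood_block: Soft wood block lying on the bench to the right of the board, nearer the robot, 74 x 100 x 35 mm, loose; origin at the centre of its underside. Leave it alone.

How it is judged:
By the outcome, as a careful person would: the job done as asked, in the order asked, and still so for the second after the job is handed in, with the robot touching nothing.
It also fails if it takes over 51 s, if anything falls off the work surface, if the arm or the gripper's body presses on something with over 40 N, if the wrist force passes 120 N, or if a joint passes its speed limit or range.

## Working session

There is one attempt and no reset: what is moved stays moved. The work goes in short steps, Python scripts to look and compute and a shell command to move; the robot and the scene stay as the last step left them, time stands still between calls to the robot, and variables do not carry over. Pictures are saved under pics/ and viewed, and the job is handed in when it is done.

```bash
mkdir -p pics
python3 - <<'E'
from cell import observe,capture,calibration,pinch_z
import cv2
print(pinch_z); s=observe(); print(s['time_s'],s['ee_pos'],s['tcp_rot'],s['grip_width'],s['ft_force'])
for n in('scene','top'):
    im=capture(n); cv2.imwrite(f'pics/{n}0.png',im[:,:,::-1]); c=calibration(n); print(n,c['mtx'],c['T'])
E
```

```text
0.0188
0.0 [0.1586417  0.6040061  0.22594231] [ 5.21574715e-04  7.91838647e-01  6.10729849e-01 -5.79998862e-04] 1.0001980061677627 [-0.29802903  0.15860135 -0.14731205]
scene [[434.02617387   0.         321.73876665]
 [  0.         434.02617387 202.73469153]
 [  0.           0.           1.        ]] [[ 0.75858471 -0.32428931  0.56514218 -0.1411894 ]
 [-0.65148176 -0.39212241  0.64947019 -0.81697966]
 [ 0.01098868 -0.86085798 -0.50872664  0.70733267]
 [ 0.          0.          0.          1.        ]]
top [[395.54192071   0.         327.34710393]
 [  0.         395.54192071 200.66104995]
 [  0.           0.           1.        ]] [[-0.14985577 -0.96854962  0.19863253  0.35201801]
 [-0.98870621  0.14716828 -0.02831136  0.03410413]
 [-0.00181145 -0.20063184 -0.97966504  1.13476829]
 [ 0.          0.          0.          1.        ]]
```

View pics/top0.png

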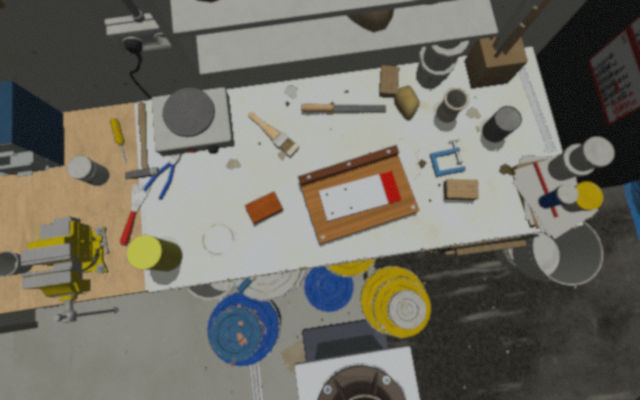

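View pics/scene0.png

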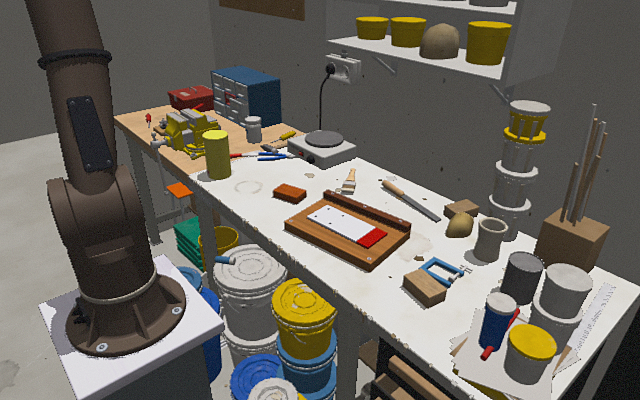

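Top view: the board spans about px (300–418, 148–243), with the fence at the upper side and the red end at about (390,187). The scene view agrees. I'll zoom in for the corners.

Run:
```python
import cv2
a=cv2.imread('pics/top0.png')[135:255,285:435]; cv2.imwrite('pics/topz.png',cv2.resize(a,None,fx=5,fy=5,interpolation=cv2.INTER_CUBIC))
a=cv2.imread('pics/scene0.png')[180:280,275:425]; cv2.imwrite('pics/scz.png',cv2.resize(a,None,fx=5,fy=5,interpolation=cv2.INTER_CUBIC))
```

```text
(no output)
```

View pics/topz.png

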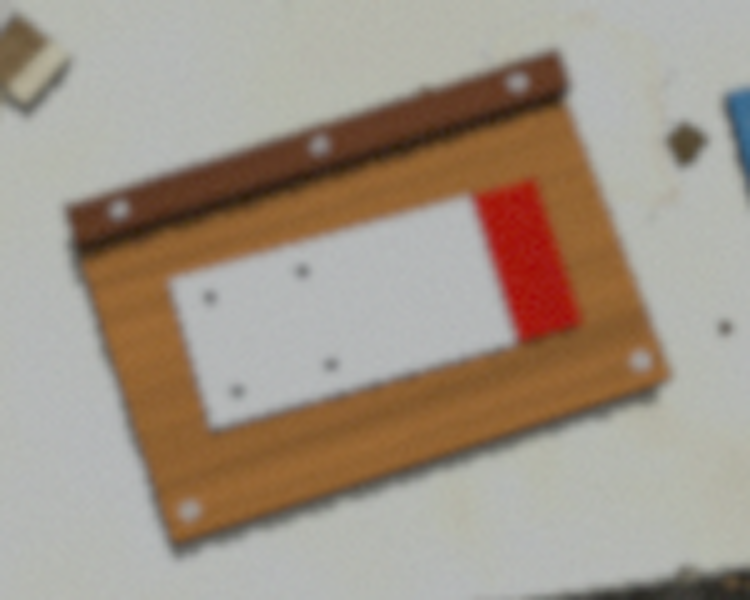

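View pics/scz.png

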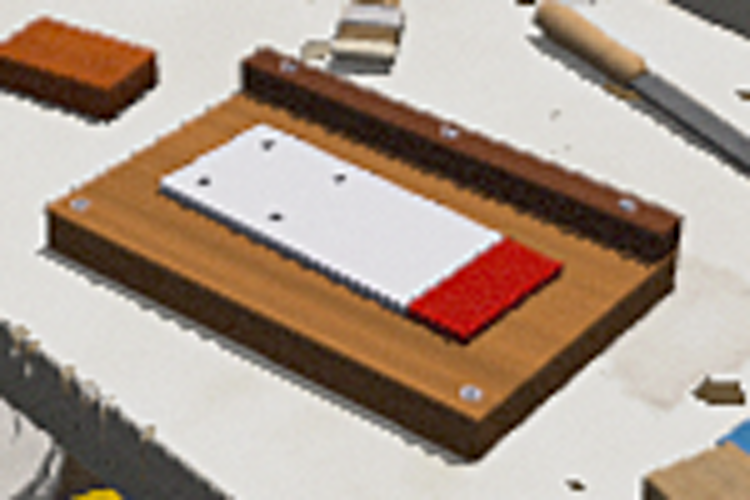

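```bash
cat > fit.py <<'E'
import numpy as np,cv2
from scipy.optimize import minimize
from cell import calibration
def P(pose,pts):
    x,y,a=pose;c,s=np.cos(a),np.sin(a);p=np.atleast_2d(np.array(pts,float))
    return np.c_[x+c*p[:,0]-s*p[:,1],y+s*p[:,0]+c*p[:,1],p[:,2]]
def proj(cal,w):
    T=np.linalg.inv(cal['T']);q=w@T[:3,:3].T+T[:3,3];q=q@cal['mtx'].T;return q[:,:2]/q[:,2:]
def box(x0,x1,y0,y1,z0,z1):
    f={}
    f['top']=[(x0,y0,z1),(x1,y0,z1),(x1,y1,z1),(x0,y1,z1)]
    f['near']=[(x0,y0,z0),(x0,y1,z0),(x0,y1,z1),(x0,y0,z1)]
    f['right']=[(x0,y0,z0),(x1,y0,z0),(x1,y0,z1),(x0,y0,z1)]
    return f
SS=4
def labels(cal,board,blank,roi):
    r0,r1,c0,c1=roi;L=np.zeros(((r1-r0)*SS,(c1-c0)*SS),np.uint8)
    def dr(pose,pts,k):
        p=(proj(cal,P(pose,pts))+.5-[c0,r0])*SS-.5
        cv2.fillPoly(L,[np.round(p*256).astype(np.int32)],k,shift=8)
    B=box(-.1,.1,-.15,.15,0,.03);F=box(.075,.1,-.15,.15,.03,.052)
    dr(board,B['near'],1);dr(board,B['right'],2);dr(board,B['top'],3)
    dr(board,F['near'],4);dr(board,F['right'],2);dr(board,F['top'],5)
    for k,(a,b) in((6,(-.07,.11)),(7,(-.11,-.07))):
        Q=box(-.045,.045,a,b,.03,.038)
        dr(blank,Q['near'],8 if k==6 else 9)
        if k==7: dr(blank,Q['right'],9)
    for k,(a,b) in((6,(-.07,.11)),(7,(-.11,-.07))): dr(blank,box(-.045,.045,a,b,.03,.038)['top'],k)
    return L
def res(cal,im,board,blank,roi,mask=None):
    L=labels(cal,board,blank,roi);r0,r1,c0,c1=roi
    A=np.stack([cv2.resize((L==k).astype(np.float32),(c1-c0,r1-r0),interpolation=cv2.INTER_AREA) for k in range(10)],-1)
    A=cv2.GaussianBlur(A,(0,0),0.7).reshape(-1,10)
    Y=im[r0:r1,c0:c1].reshape(-1,3).astype(float)
    if mask is not None: m=mask[r0:r1,c0:c1].ravel();A=A[m];Y=Y[m]
    C=np.linalg.lstsq(A.T@A+1e-3*np.eye(10),A.T@Y,rcond=None)[0]
    R=Y-A@C
    return np.minimum(np.abs(R),60).mean()
def roi_of(cal,board):
    p=proj(cal,P(board,[(sx*.12,sy*.17,z) for sx in(-1,1) for sy in(-1,1) for z in(0,.05)]))
    a=p.min(0).astype(int);b=p.max(0).astype(int)+1
    return max(a[1],0),min(b[1],400),max(a[0],0),min(b[0],640)
def NM(f,x0,h):
    x0=np.array(x0,float);n=len(x0);best=x0
    for k in range(3):
        S=np.vstack([best]+[best+np.eye(n)[i]*h[i]/(2**k) for i in range(n)])
        r=minimize(f,best,method='Nelder-Mead',options=dict(initial_simplex=S,xatol=2e-5,fatol=1e-4,maxiter=400));best=r.x
    return best,r.fun
def rel(board,blank):
    "blank pts in board frame, mm; yaw rel deg"
    x,y,a=board;w=P(blank,[(0,-.07,0),(.045,-.11,0),(.045,.11,0),(0,0,0)])[:,:2]-[x,y]
    c,s=np.cos(a),np.sin(a);b=np.c_[c*w[:,0]+s*w[:,1],-s*w[:,0]+c*w[:,1]]*1000
    return dict(line_y=b[0,1]+150,gap_red=75-b[1,0],gap_bare=75-b[2,0],yaw=blank[2]-a)
E
cat > f0.py <<'E'
from fit import *
def ray(cal,px,z):
    d=np.linalg.inv(cal['mtx'])@[px[0],px[1],1];d=cal['T'][:3,:3]@d;o=cal['T'][:3,3];return o+d*(z-o[2])/d[2]
np.set_printoptions(precision=4,suppress=True)
pk={'top':((285,135),[(173,540),(668,378)],[(210,430),(580,325),(537,180),(170,278)]),
'scene':((275,180),[(48,212),(478,420)],[(160,185),(465,337),(563,265),(262,125)])}
for n,(o,b,k) in pk.items():
    cal=calibration(n);f=lambda p,z:ray(cal,((p[0]+.5)/5-.5+o[0],(p[1]+.5)/5-.5+o[1]),z)
    L,R=[f(p,.03)for p in b];d=(L-R)[:2];a=np.arctan2(-d[0],d[1]);m=(L+R)[:2]/2+.1*np.array([np.cos(a),np.sin(a)])
    K=np.array([f(p,.038)for p in k]);d2=(K[0]-K[1]+K[3]-K[2])[:2]/2;a2=np.arctan2(-d2[0],d2[1])
    board=[*m,a];blank=[*K[:,:2].mean(0),a2];print(n,board,np.linalg.norm(d),blank,np.linalg.norm(d2))
    im=cv2.imread(f'pics/{n}0.png');roi=roi_of(cal,board)
    x,fv=NM(lambda v:res(cal,im,v[:3],v[3:],roi),board+blank,[.004,.004,.02]*2)
    print('fit',x,fv,{k:round(float(v),3)for k,v in rel(x[:3],x[3:]).items()})
    L=labels(cal,x[:3],x[3:],roi);r0,r1,c0,c1=roi
    v=cv2.resize(im[r0:r1,c0:c1],None,fx=4,fy=4,interpolation=cv2.INTER_CUBIC);e=cv2.morphologyEx(L,cv2.MORPH_GRADIENT,np.ones((2,2)));v[e>0]=(255,255,0);cv2.imwrite(f'pics/ov_{n}0.png',v)
E
time python3 f0.py
```

```text
top [np.float64(0.5842937770768102), np.float64(-0.0864179268288365), np.float64(0.1658159291463109)] 0.29500605267302854 [np.float64(0.5766162439876676), np.float64(-0.09052864851463498), np.float64(0.1227654366643286)] 0.21818735378890858
fit [ 0.5803 -0.0859  0.1719  0.5777 -0.0915  0.1339] 5.39456250145901 {'line_y': 74.946, 'gap_red': 37.707, 'gap_bare': 29.35, 'yaw': -0.038}
scene [np.float64(0.5829181729470683), np.float64(-0.09249954795250767), np.float64(0.17782335465693402)] 0.2931513442991777 [np.float64(0.5769786441225795), np.float64(-0.09540977464486583), np.float64(0.13255932221777428)] 0.2176350960800508
fit [ 0.5828 -0.0894  0.1685  0.5784 -0.0937  0.1302] 26.491318730883588 {'line_y': 76.56, 'gap_red': 39.274, 'gap_bare': 30.849, 'yaw': -0.038}
real	0m10.008s
user	0m8.328s
sys	0m1.051s
```

View pics/ov_top0.png

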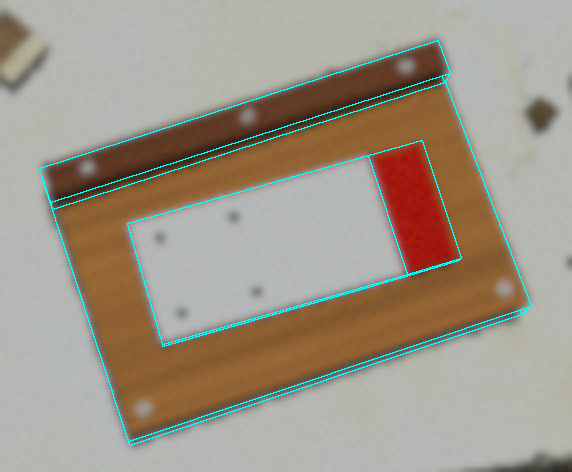

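View pics/ov_scene0.png

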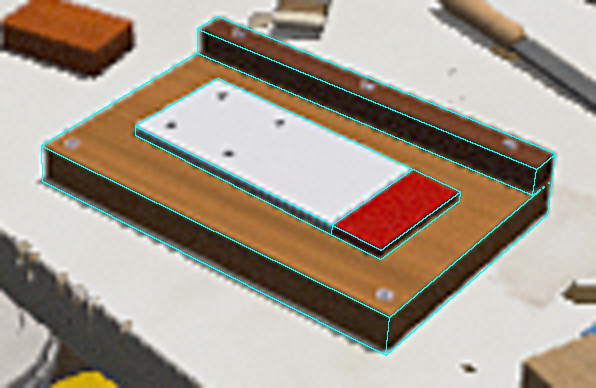

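The fits overlay well. The two cameras agree to within 2–3.5 mm. In the board frame the blank sits about 38/30 mm off the fence (red/bare end), and its line is about 76 mm short of the edge. I'll approach with the fingers fully open, jaw axis along the board's y.

```bash
python3 -m creep '{"delta_pos":[[0,0,1],[0,0,1],[0.49,-0.98,0],[0.49,-0.98,0],[0.49,-0.98,0],[0.49,-0.98,0],[0.49,-0.98,0],[0.49,-0.98,0],[0.49,-0.98,0],[0.49,-0.98,0],[0.49,-0.98,0],[0.49,-0.98,0]],"dr":[[0,0,0],[0,0,0],[0,0,0.2],[0,0,0.2],[0,0,0.2],[0,0,0.2],[0,0,0.2],[0,0,0.2],[0,0,0.2],[0,0,0.2],[0,0,0.2],[0,0,0.2]]}' 1 20
```

```text
time_s: 1.1
ee_pos: [0.306, 0.3087, 0.2866]
tcp_rot: [-0.0, 0.723, 0.691, -0.0]
ft_force: [0.6, 0.2, 0.5]
grip_width: 0.998
```

```bash
python3 -m creep '{"delta_pos":[[0.57,-1,0],[0.57,-1,0],[0.57,-1,0],[0.57,-1,0],[0.57,-1,0],[0.57,-1,0],[0.57,-1,0],[0.57,-1,0],[0.57,-1,0],[0.57,-1,0],[0.57,-1,0],[0.57,-1,0]],"dr":[[0,0,0.17],[0,0,0.17],[0,0,0.17],[0,0,0.17],[0,0,0.17],[0,0,0.17],[0,0,0.17],[0,0,0.17],[0,0,0.17],[0,0,0.17],[0,0,0.17],[0,0,0.17]]}'
python3 -m creep '{"delta_pos":[[0,-0.9,0],[0,-0.9,-1],[0,0,-1],[0,0,-1],[0,0,-1],[0,0,-1],[0,0,-0.5],[0,0,0],[0,0,0],[0,0,0]],"dr":[[0,0,0],[0,0,0],[0,0,0],[0,0,0],[0,0,0],[0,0,0],[0,0,0],[0,0,0],[0,0,0],[0,0,0]]}'
```

```text
time_s: 2.1
ee_pos: [0.5113, -0.051, 0.2866]
tcp_rot: [-0.0, 0.645, 0.764, -0.0]
ft_force: [0.4, 1.0, -0.0]
grip_width: 1.001
time_s: 2.93
ee_pos: [0.5117, -0.1038, 0.1228]
tcp_rot: [0.001, 0.646, 0.763, 0.0]
ft_force: [0.3, 0.6, -0.1]
grip_width: 0.999
```

```bash
python3 -m creep '{"delta_pos":[[0,0,-1],[0,0,-0.9],[0,0,0],[0,0,0]],"dr":[[0,0,0],[0,0,0],[0,0,0],[0,0,0]]}'
cat > look.py <<'E'
import sys,cv2
from cell import *
t=sys.argv[1]
for n in('top','scene'): cv2.imwrite(f'pics/{n}{t}.png',capture(n)[:,:,::-1])
a=cv2.imread(f'pics/top{t}.png')[130:260,270:440];b=cv2.imread(f'pics/scene{t}.png')[170:290,265:435]
f=lambda z:cv2.resize(z,None,fx=3.5,fy=3.5,interpolation=cv2.INTER_CUBIC)[:420,:590]
import numpy as np
cv2.imwrite(f'pics/t{t}.png',f(a));cv2.imwrite(f'pics/s{t}.png',f(b))
E
python3 look.py 1
```

```text
time_s: 3.27
ee_pos: [0.5109, -0.1035, 0.0654]
tcp_rot: [-0.0, 0.646, 0.763, -0.0]
ft_force: [0.4, 0.2, 1.2]
grip_width: 0.998
```

View pics/s1.png

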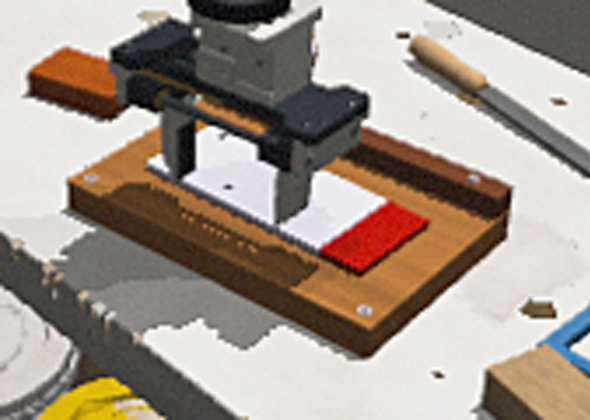

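View pics/t1.png

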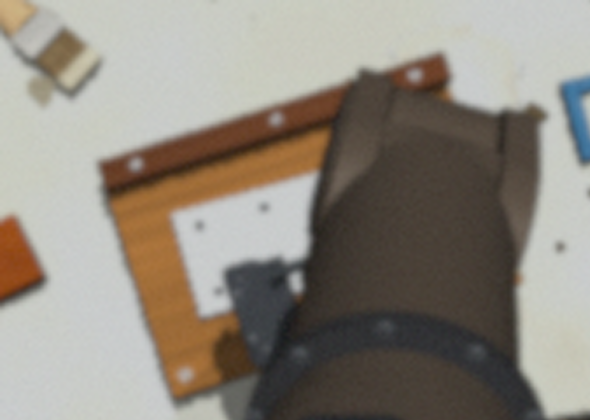

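The scene view shows both fingertips (about (180,180) and (287,222) in the crop) on the robot side of the blank. I'll descend beside it, then push toward the fence.

```bash
python3 -m creep '{"delta_pos":[[-0.1,0,0],[0,0,-0.5],[0,0,-0.3],[0,0,-0.25],[0,0,0],[0,0,0]],"dr":[[0,0,0],[0,0,0],[0,0,0],[0,0,0],[0,0,0],[0,0,0]]}'
```

```text
time_s: 3.87
ee_pos: [0.5078, -0.1035, 0.0332]
tcp_rot: [-0.0, 0.646, 0.763, -0.0]
ft_force: [0.3, -0.9, 0.2]
grip_width: 1.001
```

```bash
python3 -m creep '{"delta_pos":[[0.19,0.033,0],[0.19,0.033,0],[0.19,0.033,0],[0.19,0.033,0],[0.19,0.033,0],[0.19,0.033,0],[0.19,0.033,0],[0,0,0]],"dr":[[0,0,0],[0,0,0],[0,0,0],[0,0,0],[0,0,0],[0,0,0],[0,0,0],[0,0,0]]}'; python3 look.py 2
```

```text
time_s: 4.53
ee_pos: [0.5483, -0.0964, 0.0332]
tcp_rot: [-0.0, 0.646, 0.763, -0.0]
ft_force: [-2.5, 0.2, 0.8]
grip_width: 0.999
```

View pics/s2.png

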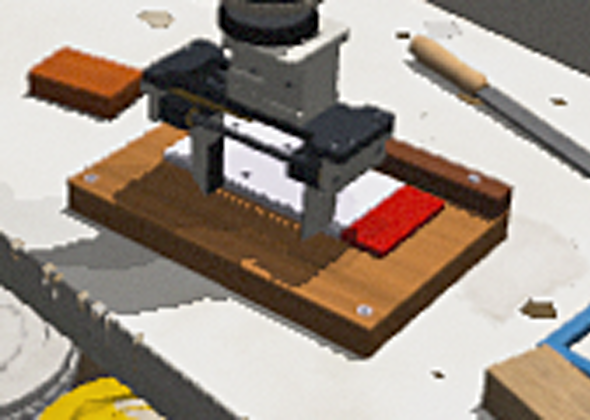

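It slides at about 2.5 N. I'll take finer steps until the fence pushes back.

```bash
python3 -m creep '{"delta_pos":[[0.1,0.017,0],[0.1,0.017,0],[0,0,0]],"dr":[[0,0,0],[0,0,0],[0,0,0]]}';python3 -m creep '{"delta_pos":[[0.05,0.008,0],[0,0,0]],"dr":[[0,0,0],[0,0,0]]}';python3 -m creep '{"delta_pos":[[0.05,0.008,0],[0,0,0]],"dr":[[0,0,0],[0,0,0]]}'
```

```text
time_s: 4.88
ee_pos: [0.5538, -0.0954, 0.0332]
tcp_rot: [-0.0, 0.646, 0.763, -0.0]
ft_force: [-3.7, -1.8, 2.2]
grip_width: 1.001
time_s: 5.05
ee_pos: [0.555, -0.0953, 0.0332]
tcp_rot: [-0.0, 0.646, 0.763, -0.0]
ft_force: [-4.6, -0.1, 2.4]
grip_width: 1.0
time_s: 5.22
ee_pos: [0.5567, -0.095, 0.0332]
tcp_rot: [-0.0, 0.646, 0.763, -0.0]
ft_force: [-4.8, -1.2, 1.3]
grip_width: 0.997
```

```bash
for i in 1; do :; done; python3 -m creep '{"delta_pos":[[0.05,0.008,0],[0,0,0]],"dr":[[0,0,0],[0,0,0]]}';python3 -m creep '{"delta_pos":[[0.05,0.008,0],[0,0,0]],"dr":[[0,0,0],[0,0,0]]}';python3 -m creep '{"delta_pos":[[0.05,0.008,0],[0,0,0]],"dr":[[0,0,0],[0,0,0]]}'
```

```text
time_s: 5.38
ee_pos: [0.5585, -0.0948, 0.0332]
tcp_rot: [0.0, 0.646, 0.763, 0.0]
ft_force: [-3.2, -1.5, 0.2]
grip_width: 1.001
time_s: 5.55
ee_pos: [0.5588, -0.0948, 0.0331]
tcp_rot: [-0.001, 0.646, 0.763, -0.001]
ft_force: [-6.7, -1.6, 3.9]
grip_width: 0.999
time_s: 5.72
ee_pos: [0.5589, -0.0948, 0.0329]
tcp_rot: [-0.002, 0.646, 0.763, -0.001]
ft_force: [-11.4, -2.0, 7.5]
grip_width: 1.0
```

The fence contact shows clearly: the tool stopped at x = 0.559 and the force rose to 11 N. I'll press slightly more, back off, lift and look.

```bash
python3 -m creep '{"delta_pos":[[0.05,0.008,0],[0,0,0]],"dr":[[0,0,0],[0,0,0]]}'; python3 -m creep '{"delta_pos":[[-0.25,-0.04,0],[-0.5,-0.08,0],[0,0,0.5],[0,0,1],[0,0,1],[0,1,0.5],[0,1,0],[0,1,0],[0,1,0],[0,1,0],[0,1,0],[0,0,0]],"dr":[[0,0,0],[0,0,0],[0,0,0],[0,0,-1],[0,0,-1],[0,0,-1],[0,0,-1],[0,0,-1],[0,0,-1],[0,0,-1],[0,0,-1],[0,0,-1]]}' -0.3; python3 look.py 3
```

```text
time_s: 5.88
ee_pos: [0.559, -0.0948, 0.0328]
tcp_rot: [-0.003, 0.646, 0.763, -0.002]
ft_force: [-16.9, -3.0, 11.8]
grip_width: 1.004
time_s: 6.88
ee_pos: [0.5414, 0.0905, 0.1231]
tcp_rot: [-0.001, 0.921, 0.389, 0.002]
ft_force: [-0.2, 0.3, -0.1]
grip_width: 0.349
```

View pics/s3.png

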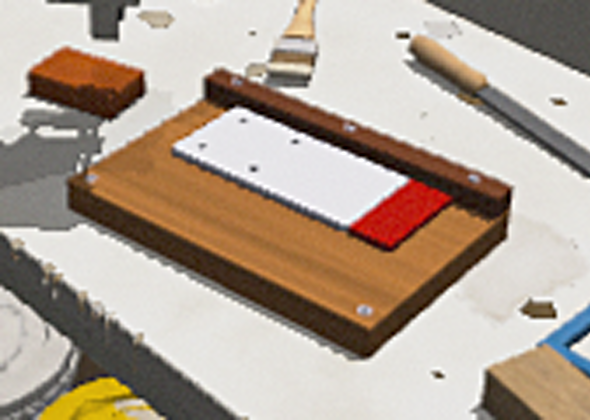

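View pics/t3.png

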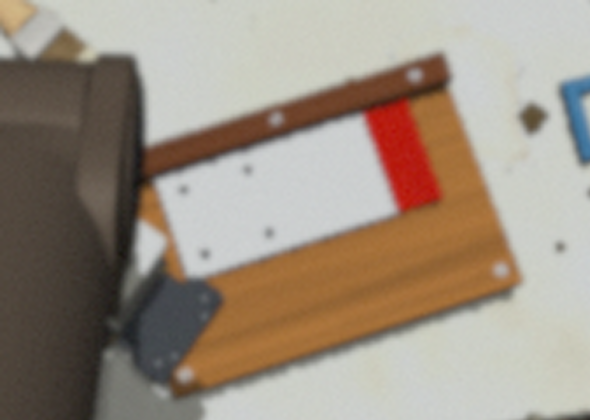

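The scene view shows the blank lying along the fence. Fitting again with the board held from the first fit:

```bash
cat > f1.py <<'E'
from fit import *
import sys
t=sys.argv[1];c_line=float(sys.argv[2])
np.set_printoptions(precision=4,suppress=True)
BD={'top':[.5803,-.0859,.1719],'scene':[.5828,-.0894,.1685]}
for n in sys.argv[3:]:
    cal=calibration(n);b=BD[n];im=cv2.imread(f'pics/{n}{t}.png');roi=roi_of(cal,b)
    mask=None
    if n=='top':   # keep only columns free of the arm
        mask=np.zeros((400,640),bool);mask[:,int(sys.argv[3] if 0 else 338):]=True
    w=P(b,[(.03,c_line,0)])[0]
    for lab,g in(('fixed',0),('free',1)):
        if g: x,fv=NM(lambda v:res(cal,im,v[:3],v[3:],roi,mask),[*b,*w[:2],b[2]],[.003,.003,.01]*2);bb,k=x[:3],x[3:]
        else: k,fv=NM(lambda v:res(cal,im,b,v,roi,mask),[*w[:2],b[2]],[.005,.005,.01]);bb=b
        print(n,lab,np.array(bb),k,round(fv,2),{q:round(float(v),3)for q,v in rel(bb,k).items()})
    L=labels(cal,bb,k,roi);r0,r1,c0,c1=roi
    v=cv2.resize(im[r0:r1,c0:c1],None,fx=4,fy=4,interpolation=cv2.INTER_CUBIC);e=cv2.morphologyEx(L,cv2.MORPH_GRADIENT,np.ones((2,2)));v[e>0]=(255,255,0);cv2.imwrite(f'pics/ov_{n}{t}.png',v)
E
python3 f1.py 3 -0.005 scene top
```

```text
scene fixed [ 0.5828 -0.0894  0.1685] [ 0.6133 -0.0859  0.1743] 29.85 {'line_y': 78.316, 'gap_red': -1.259, 'gap_bare': 0.01, 'yaw': 0.006}
scene free [ 0.5828 -0.0894  0.1682] [ 0.6136 -0.0859  0.1712] 29.86 {'line_y': 78.243, 'gap_red': -1.207, 'gap_bare': -0.545, 'yaw': 0.003}
top fixed [ 0.5803 -0.0859  0.1719] [ 0.6119 -0.0833  0.1689] 6.54 {'line_y': 77.15, 'gap_red': -1.201, 'gap_bare': -1.861, 'yaw': -0.003}
top free [ 0.5802 -0.0863  0.1724] [ 0.612  -0.084   0.1724] 6.54 {'line_y': 76.805, 'gap_red': -1.738, 'gap_bare': -1.734, 'yaw': 0.0}
```

Run:
```python
import cv2,numpy as np
a=cv2.imread('pics/ov_top3.png');b=cv2.imread('pics/ov_scene3.png');h=max(a.shape[0],b.shape[0])
f=lambda z:cv2.copyMakeBorder(z,0,h-z.shape[0],0,0,cv2.BORDER_CONSTANT)
v=np.hstack([f(a),f(b)]);cv2.imwrite('pics/ov3.png',cv2.resize(v,(790,int(790*h/v.shape[1]))))
```

```text
(no output)
```

View pics/ov3.png

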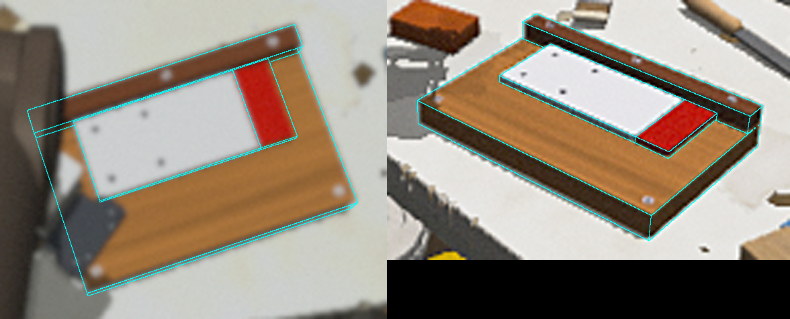

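Flush within measuring error, with the line 77–78 mm from the edge. Next the bare end: turn the jaw axis across the blank, go behind the end and descend.

```bash
python3 -m creep '{"delta_pos":[[0.25,-0.225,0],[0.25,-0.225,0],[0.25,-0.225,0],[0.25,-0.225,0],[0.24,-0.225,0],[0.22,-0.225,0],[0,0,-1],[0,0,-0.9],[0,0,0],[0,0,0]],"dr":[[0,0,-1],[0,0,-1],[0,0,-1],[0,0,-1],[0,0,-1],[0,0,-1],[0,0,0],[0,0,0],[0,0,0],[0,0,0]]}' ; python3 look.py 4
```

```text
time_s: 7.82
ee_pos: [0.5837, 0.0405, 0.066]
tcp_rot: [0.0, 0.997, 0.083, -0.001]
ft_force: [0.9, -0.2, 1.2]
grip_width: 0.347
```

View pics/s4.png

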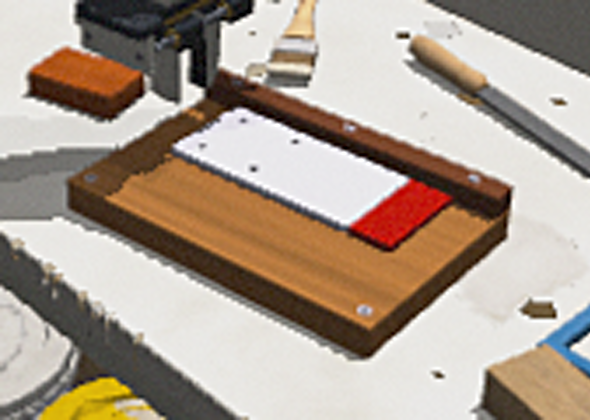

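```bash
python3 -m creep '{"delta_pos":[[0.07,0.21,0],[0,0,-0.5],[0,0,-0.3],[0,0,-0.27],[0,0,0],[0,0,0]],"dr":[[0,0,0],[0,0,0],[0,0,0],[0,0,0],[0,0,0],[0,0,0]]}'; python3 look.py 5
```

```text
time_s: 8.42
ee_pos: [0.5861, 0.048, 0.0341]
tcp_rot: [0.0, 0.997, 0.083, -0.0]
ft_force: [0.1, -0.1, 0.8]
grip_width: 0.346
```

View pics/s5.png

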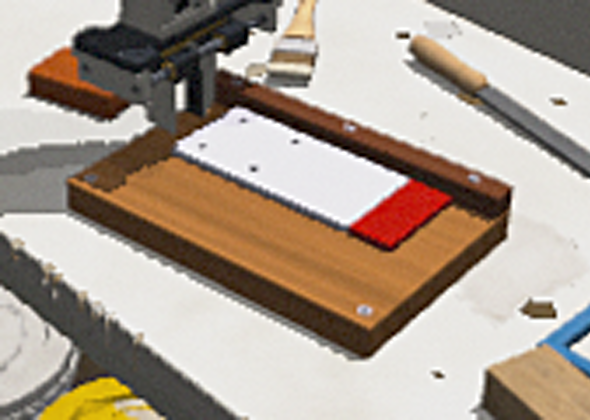

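```bash
python3 -m creep '{"delta_pos":[[0.04,-0.23,0],[0.04,-0.23,0],[0.04,-0.23,0],[0.04,-0.23,0],[0.04,-0.23,0],[0.04,-0.23,0]],"dr":[[0,0,0],[0,0,0],[0,0,0],[0,0,0],[0,0,0],[0,0,0]]}'; python3 -m creep '{"delta_pos":[[0.04,-0.23,0],[0.04,-0.23,0],[0.04,-0.23,0],[0.04,-0.23,0],[0.04,-0.23,0],[0,0,0]],"dr":[[0,0,0],[0,0,0],[0,0,0],[0,0,0],[0,0,0],[0,0,0]]}'; python3 look.py 6; python3 f1.py 6 -0.065 scene
```

```text
time_s: 9.02
ee_pos: [0.5937, 0.0069, 0.0344]
tcp_rot: [-0.001, 0.997, 0.083, 0.0]
ft_force: [-0.5, 5.1, 3.0]
grip_width: 0.35
time_s: 9.52
ee_pos: [0.5997, -0.0296, 0.0345]
tcp_rot: [0.0, 0.997, 0.082, 0.0]
ft_force: [0.5, 1.4, -0.1]
grip_width: 0.345
scene fixed [ 0.5828 -0.0894  0.1685] [ 0.624  -0.1521  0.1704] 37.12 {'line_y': 11.262, 'gap_red': -0.328, 'gap_bare': 0.09, 'yaw': 0.002}
scene free [ 0.5829 -0.0894  0.1676] [ 0.6245 -0.1522  0.1767] 37.13 {'line_y': 11.167, 'gap_red': -1.563, 'gap_bare': 0.439, 'yaw': 0.009}
```

View pics/ov_scene6.png

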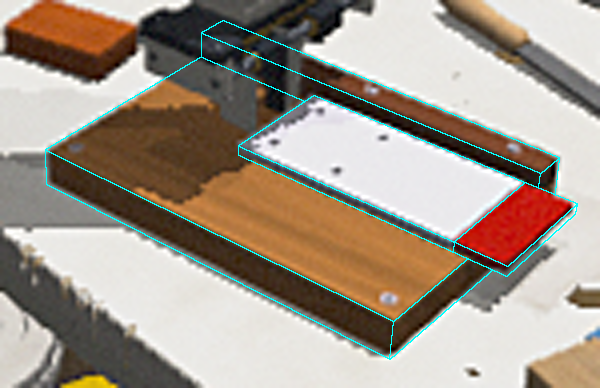

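View pics/t6.png

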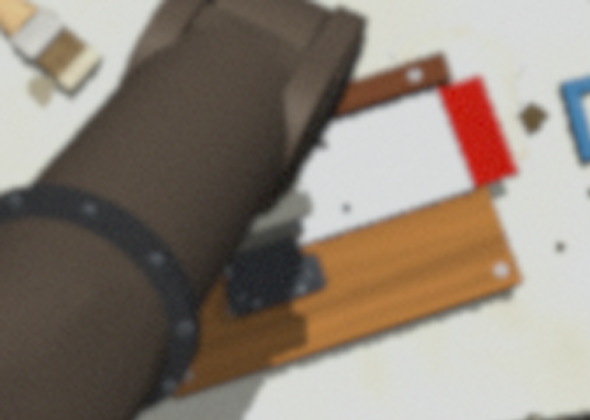

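About 11 mm to go. I'll push 8 mm more, then retreat and measure with both cameras.

```bash
python3 -m creep '{"delta_pos":[[0.015,-0.09,0],[0.015,-0.09,0],[0.015,-0.09,0],[0,0,0]],"dr":[[0,0,0],[0,0,0],[0,0,0],[0,0,0]]}'; python3 -m creep '{"delta_pos":[[-0.1,0.5,0],[-0.1,0.5,0],[0,0,0.6],[0,0.6,1],[0,1,1],[0,1,0],[0,1,0],[0,1,0],[0,0,0]],"dr":[[0,0,0],[0,0,0],[0,0,0],[0,0,0],[0,0,0],[0,0,0],[0,0,0],[0,0,0],[0,0,0]]}'; python3 look.py 7; python3 f1.py 7 -0.075 scene top
```

```text
time_s: 9.95
ee_pos: [0.6008, -0.0363, 0.0341]
tcp_rot: [0.0, 0.997, 0.083, 0.0]
ft_force: [0.3, 2.0, -0.6]
grip_width: 0.349
time_s: 10.7
ee_pos: [0.5948, 0.1389, 0.1109]
tcp_rot: [-0.001, 0.996, 0.087, -0.0]
ft_force: [0.6, 0.3, 0.3]
grip_width: 0.348
scene fixed [ 0.5828 -0.0894  0.1685] [ 0.6251 -0.158   0.1705] 29.94 {'line_y': 5.302, 'gap_red': -0.388, 'gap_bare': 0.055, 'yaw': 0.002}
scene free [ 0.5829 -0.0899  0.1659] [ 0.6254 -0.1583  0.1743] 29.91 {'line_y': 5.523, 'gap_red': -1.497, 'gap_bare': 0.344, 'yaw': 0.008}
top fixed [ 0.5803 -0.0859  0.1719] [ 0.6244 -0.1547  0.1716] 7.31 {'line_y': 4.658, 'gap_red': -1.606, 'gap_bare': -1.673, 'yaw': -0.0}
top free [ 0.5802 -0.0862  0.1722] [ 0.6244 -0.1546  0.1725] 7.3 {'line_y': 4.971, 'gap_red': -1.898, 'gap_bare': -1.839, 'yaw': 0.0}
```

View pics/ov_scene7.png

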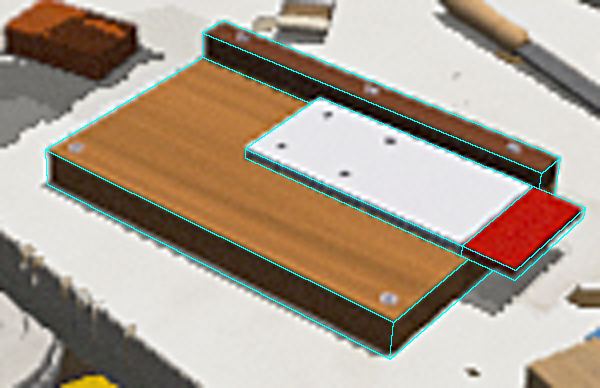

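View pics/ov_top7.png

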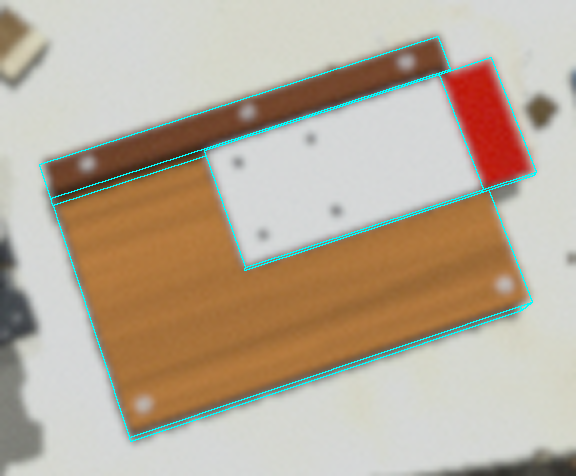

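Both cameras give about 5 mm left. Before the last nudge I'll cross-check with direct sub-pixel edge profiles.

```bash
cat > edge.py <<'E'
from fit import *
import sys
from scipy.optimize import curve_fit
from scipy.special import erf
t=sys.argv[1]; y0=float(sys.argv[2])/1000-.15 # guess line y
BD={'top':[.5803,-.0859,.1719],'scene':[.5828,-.0894,.1685]}
def edge(cal,im,b,bx,yc,z,w=.012):
    ys=np.linspace(yc-w,yc+w,49);out=[]
    for x in bx:
        p=proj(cal,P(b,np.c_[np.full(49,x),ys,np.full(49,z)])).astype(np.float32)
        s=cv2.remap(im,p[None,:,0].copy(),p[None,:,1].copy(),cv2.INTER_LINEAR)[0].astype(float)
        d=s[-8:].mean(0)-s[:8].mean(0);v=s@d/np.linalg.norm(d)
        try:
            q,_=curve_fit(lambda y,a,h,m,g:a+h*erf((y-m)/g),ys,v,[v.mean(),(v[-1]-v[0])/2,yc,.003])
            if abs(q[2]-yc)<w: out.append((x,q[2]))
        except RuntimeError: pass
    o=np.array(out)*1000;k=np.polyfit(o[:,0],o[:,1],1);r=np.median(o[:,1])
    return r,k[0],o[:,1].std(),len(o)
for n in('top','scene'):
    cal=calibration(n);im=cv2.imread(f'pics/{n}{t}.png');b=BD[n]
    E={'board':edge(cal,im,b,np.linspace(-.09,-.03,25),-.15,.03),'line':edge(cal,im,b,np.linspace(-.005,.062,25),y0,.038),
       'redend':edge(cal,im,b,np.linspace(-.005,.062,25),y0-.04,.038),'bareend':edge(cal,im,b,np.linspace(-.005,.062,25),y0+.18,.038),
       'leftedge':edge(cal,im,b,np.linspace(-.09,.03,25),.15,.03),'fence':edge(cal,im,b,np.linspace(.08,.095,9),-.15,.052)}
    for k,v in E.items(): print(n,k,np.round(v,3))
    print(n,'line-board',round(E['line'][0]-E['board'][0],2))
E
python3 edge.py 7 5; python3 edge.py 0 76
```

```text
top board [-1.50609e+02  2.10000e-02  6.38000e-01  2.50000e+01]
top line [-1.46429e+02 -3.00000e-03  2.44000e-01  2.50000e+01]
top redend [-1.83091e+02  5.00000e-03  4.83000e-01  2.50000e+01]
top bareend [34.849 -0.     0.148 25.   ]
top leftedge [ 1.50554e+02 -1.00000e-03  5.86000e-01  2.50000e+01]
top fence [-1.50487e+02 -4.90000e-02  2.52000e-01  9.00000e+00]
top line-board 4.18
scene board [-1.50995e+02 -3.50000e-02  1.57500e+00  2.40000e+01]
scene line [-1.44886e+02  2.00000e-03  2.42000e-01  2.50000e+01]
scene redend [-1.87415e+02 -3.30000e-02  7.55000e-01  2.50000e+01]
scene bareend [3.6126e+01 1.0000e-03 5.2300e-01 2.5000e+01]
scene leftedge [ 1.47257e+02 -3.00000e-03  5.67000e-01  2.50000e+01]
scene fence [-156.012    0.491    2.379    9.   ]
scene line-board 6.11
top board [-1.50608e+02  2.30000e-02  6.69000e-01  2.50000e+01]
top line [-76.25    0.079   2.68   22.   ]
top redend [-1.13829e+02 -2.40000e-02  3.60900e+00  2.50000e+01]
top bareend [ 1.04569e+02 -5.90000e-02  1.71600e+00  2.30000e+01]
top leftedge [ 1.50571e+02 -1.00000e-03  5.77000e-01  2.50000e+01]
top fence [-1.50567e+02 -6.20000e-02  3.35000e-01  9.00000e+00]
top line-board 74.36
scene board [-1.51003e+02 -2.80000e-02  1.14100e+00  2.40000e+01]
scene line [-74.628   0.083   3.013  24.   ]
scene redend [-1.18169e+02  1.12000e-01  3.74800e+00  2.40000e+01]
scene bareend [105.985  -0.      2.987  25.   ]
scene leftedge [ 1.47452e+02 -1.00000e-03  5.92000e-01  2.50000e+01]
scene fence [-156.066    0.487    2.36     9.   ]
scene line-board 76.38edge.py:14: OptimizeWarning: Covariance of the parameters could not be estimated
  q,_=curve_fit(lambda y,a,h,m,g:a+h*erf((y-m)/g),ys,v,[v.mean(),(v[-1]-v[0])/2,yc,.003])
```

```bash
python3 -m creep '{"delta_pos":[[0,-1,0],[0,-1,0],[0,-1,0],[0,-1,0],[0,0,0],[0,0,0]],"dr":[[0,0,0],[0,0,0],[0,0,0],[0,0,0],[0,0,0],[0,0,0]]}'
```

```text
time_s: 11.3
ee_pos: [0.5946, 0.007, 0.1121]
tcp_rot: [0.001, 0.997, 0.08, 0.0]
ft_force: [-0.4, 1.2, -0.4]
grip_width: 0.35
```

```bash
python3 -m creep '{"delta_pos":[[0.1,-0.4,-1],[0,0,-0.8],[0,0,-0.5],[0,0,-0.3],[0,0,0],[0,0,0]],"dr":[[0,0,0],[0,0,0],[0,0,0],[0,0,0],[0,0,0],[0,0,0]]}'
```

```text
time_s: 11.8
ee_pos: [0.5979, -0.0004, 0.0338]
tcp_rot: [0.0, 0.997, 0.083, -0.0]
ft_force: [0.4, 0.2, 0.5]
grip_width: 0.349
```

```bash
python3 -m creep '{"delta_pos":[[0.04,-0.3,0],[0.03,-0.3,0],[0.03,-0.3,0],[0.02,-0.25,0],[0,0,0],[0,0,0]],"dr":[[0,0,0],[0,0,0],[0,0,0],[0,0,0],[0,0,0],[0,0,0]]}';python3 -m creep '{"delta_pos":[[0.015,-0.1,0],[0,0,0],[0,0,0]],"dr":[[0,0,0],[0,0,0],[0,0,0]]}'
```

```text
time_s: 12.3
ee_pos: [0.6015, -0.0359, 0.0339]
tcp_rot: [0.0, 0.997, 0.082, 0.0]
ft_force: [0.5, 0.8, -0.9]
grip_width: 0.351
time_s: 12.55
ee_pos: [0.6018, -0.0378, 0.0335]
tcp_rot: [-0.0, 0.997, 0.083, -0.0]
ft_force: [-0.0, 0.2, 0.0]
grip_width: 0.352
```

```bash
python3 -m creep '{"delta_pos":[[0.01,-0.06,0],[0.01,-0.06,0],[0,0,0],[0,0,0]],"dr":[[0,0,0],[0,0,0],[0,0,0],[0,0,0]]}'; python3 look.py 8; python3 f1.py 8 -0.080 scene;python3 edge.py 8 1 2>/dev/null| grep line
```

```text
time_s: 12.88
ee_pos: [0.6024, -0.041, 0.0335]
tcp_rot: [-0.0, 0.997, 0.083, -0.0]
ft_force: [-0.7, 2.7, 0.4]
grip_width: 0.349
scene fixed [ 0.5828 -0.0894  0.1685] [ 0.6258 -0.1635  0.1667] 37.49 {'line_y': -0.258, 'gap_red': 0.22, 'gap_bare': -0.185, 'yaw': -0.002}
scene free [ 0.5835 -0.089   0.1644] [ 0.6261 -0.1634  0.1693] 37.41 {'line_y': -0.396, 'gap_red': -0.445, 'gap_bare': 0.627, 'yaw': 0.005}
top line [-151.356   -0.       0.229   25.   ]
top line-board -0.77
scene line [-1.49796e+02  2.00000e-03  2.00000e-01  2.50000e+01]
scene line-board 1.16
```

The line is within about 1 mm of the edge. I'll back off and check with a clear view.

```bash
python3 -m creep '{"delta_pos":[[-0.05,0.3,0],[-0.1,0.5,0],[0,0.2,0],[0,0,0.6],[0,0.6,1],[0,1,1],[0,1,0],[0,1,0],[0,1,0],[0,0,0],[0,0,0]],"dr":[[0,0,0],[0,0,0],[0,0,0],[0,0,0],[0,0,0],[0,0,0],[0,0,0],[0,0,0],[0,0,0],[0,0,0],[0,0,0]]}'; python3 look.py 9; python3 f1.py 9 -0.080 scene top;python3 edge.py 9 0 2>/dev/null
cat > gap.py <<'E'
import cv2,numpy as np
a=cv2.imread('pics/top9.png')[135:235,300:430];b=cv2.imread('pics/scene9.png')[185:265,310:430]
cv2.imwrite('pics/ta9.png',cv2.resize(a,None,fx=6,fy=6,interpolation=cv2.INTER_CUBIC));cv2.imwrite('pics/sa9.png',cv2.resize(b,None,fx=6,fy=6,interpolation=cv2.INTER_CUBIC))
E
python3 gap.py
```

```text
time_s: 13.9
ee_pos: [0.5978, 0.1285, 0.1108]
tcp_rot: [0.0, 0.996, 0.085, -0.0]
ft_force: [0.3, -0.4, 1.5]
grip_width: 0.349
scene fixed [ 0.5828 -0.0894  0.1685] [ 0.6262 -0.1629  0.1721] 30.52 {'line_y': 0.263, 'gap_red': -0.799, 'gap_bare': -0.018, 'yaw': 0.004}
scene free [ 0.5833 -0.09    0.1687] [ 0.6262 -0.1629  0.1726] 30.49 {'line_y': 0.895, 'gap_red': -0.482, 'gap_bare': 0.37, 'yaw': 0.004}
top fixed [ 0.5803 -0.0859  0.1719] [ 0.6245 -0.16    0.1656] 7.31 {'line_y': -0.578, 'gap_red': -0.217, 'gap_bare': -1.603, 'yaw': -0.006}
top free [ 0.5806 -0.0862  0.1743] [ 0.6242 -0.1597  0.1702] 7.35 {'line_y': 0.057, 'gap_red': 0.204, 'gap_bare': -0.682, 'yaw': -0.004}
top board [-1.50517e+02  2.30000e-02  6.82000e-01  2.50000e+01]
top line [-1.5143e+02  1.0000e-03  1.8300e-01  2.5000e+01]
top redend [-1.88055e+02 -3.00000e-03  5.89000e-01  2.50000e+01]
top bareend [ 2.9803e+01 -1.0000e-03  1.0500e-01  2.5000e+01]
top leftedge [ 1.50485e+02 -1.00000e-03  5.85000e-01  2.50000e+01]
top fence [-1.50456e+02 -5.40000e-02  2.75000e-01  9.00000e+00]
top line-board -0.91
scene board [-1.50968e+02 -5.00000e-02  2.48100e+00  2.40000e+01]
scene line [-149.945    0.       0.23    25.   ]
scene redend [-1.92708e+02 -3.40000e-02  8.67000e-01  2.50000e+01]
scene bareend [3.0962e+01 4.0000e-03 3.0500e-01 2.5000e+01]
scene leftedge [1.47448e+02 2.00000e-03 5.91000e-01 2.50000e+01]
scene fence [-156.04     0.537    2.615    9.   ]
scene line-board 1.02
```

View pics/ta9.png

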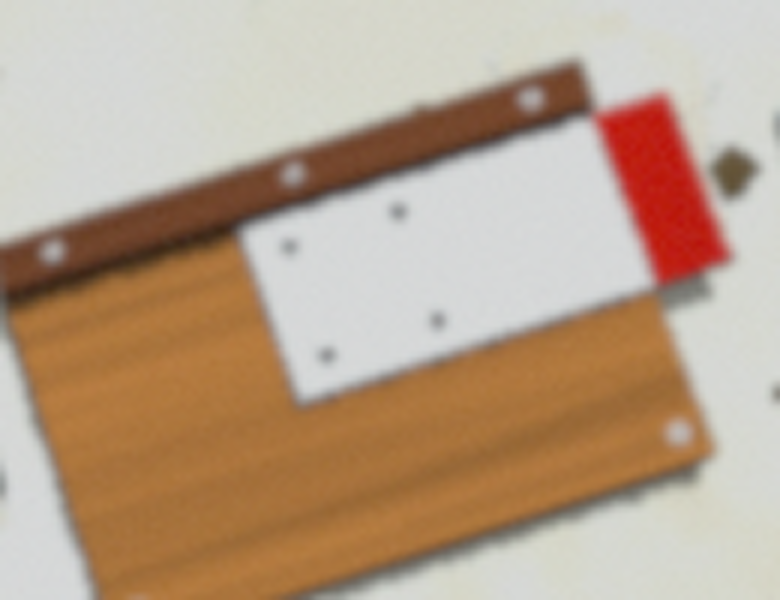

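View pics/sa9.png

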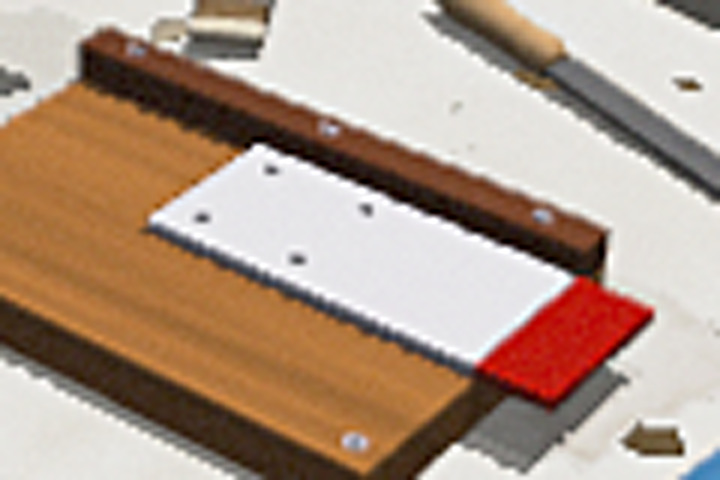

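The line is within ±1 mm. The top view hints at perhaps 1 mm of opening at the red end (yaw −0.006), so I'll press the long side once more with both fingers, centred on the blank.

```bash
python3 -m creep '{"delta_pos":[[-0.2,-0.8,0.2],[-0.2,-0.8,0],[-0.2,-0.8,0],[-0.2,-0.8,0],[-0.2,-0.8,0],[-0.2,-0.8,0],[-0.2,-0.8,0],[-0.2,-0.8,0],[-0.2,-0.8,0],[-0.2,-0.8,0],[-0.2,-0.8,0],[-0.2,-0.8,0]],"dr":[[0,0,1],[0,0,1],[0,0,1],[0,0,1],[0,0,1],[0,0,1],[0,0,1],[0,0,1],[0,0,1],[0,0,1],[0,0,1],[0,0,1]]}' 1; python3 -m creep '{"delta_pos":[[0,-0.2,0],[0,0,0],[0,0,0],[0,0,0],[0,0,0]],"dr":[[0,0,1],[0,0,1],[0,0,1],[0,0,0],[0,0,0]]}'
```

```text
time_s: 15.0
ee_pos: [0.5247, -0.1651, 0.1173]
tcp_rot: [0.0, 0.757, 0.654, -0.0]
ft_force: [-0.5, 0.6, -0.3]
grip_width: 0.997
time_s: 15.42
ee_pos: [0.5253, -0.1695, 0.1172]
tcp_rot: [0.0, 0.648, 0.762, -0.0]
ft_force: [-0.8, -0.2, 0.1]
grip_width: 1.002
```

```bash
python3 -m creep '{"delta_pos":[[0,0,-1],[0,0,-0.8],[0,0,-0.5],[0,0,-0.3],[0,0,-0.18],[0,0,0],[0,0,0]],"dr":[[0,0,0.08],[0,0,0],[0,0,0],[0,0,0],[0,0,0],[0,0,0],[0,0,0]]}'; python3 -m creep '{"delta_pos":[[0.2,0.034,0],[0.2,0.034,0],[0.2,0.034,0],[0.2,0.034,0],[0.2,0.034,0],[0.2,0.034,0],[0,0,0],[0,0,0]],"dr":[[0,0,0],[0,0,0],[0,0,0],[0,0,0],[0,0,0],[0,0,0],[0,0,0],[0,0,0]]}'
```

```text
time_s: 16.0
ee_pos: [0.5263, -0.1684, 0.0342]
tcp_rot: [0.0, 0.643, 0.766, 0.0]
ft_force: [1.0, 0.5, -0.2]
grip_width: 0.997
time_s: 16.67
ee_pos: [0.5622, -0.1618, 0.0335]
tcp_rot: [-0.0, 0.643, 0.766, -0.0]
ft_force: [-0.2, -0.2, 0.1]
grip_width: 0.997
```

```bash
python3 -m creep '{"delta_pos":[[0.1,0.017,0],[0.1,0.017,0],[0,0,0]],"dr":[[0,0,0],[0,0,0],[0,0,0]]}';python3 -m creep '{"delta_pos":[[0.05,0.008,0],[0,0,0]],"dr":[[0,0,0],[0,0,0]]}';python3 -m creep '{"delta_pos":[[0.05,0.008,0],[0,0,0]],"dr":[[0,0,0],[0,0,0]]}'
```

```text
time_s: 16.92
ee_pos: [0.5685, -0.1608, 0.0337]
tcp_rot: [0.0, 0.643, 0.766, 0.0]
ft_force: [0.7, -0.1, 0.3]
grip_width: 1.003
time_s: 17.08
ee_pos: [0.5693, -0.1608, 0.0336]
tcp_rot: [-0.0, 0.643, 0.766, -0.0]
ft_force: [-0.6, 0.5, 0.0]
grip_width: 0.996
time_s: 17.25
ee_pos: [0.5698, -0.1607, 0.0335]
tcp_rot: [-0.001, 0.643, 0.766, -0.001]
ft_force: [-5.1, -0.4, 2.2]
grip_width: 1.0
```

```bash
python3 -m creep '{"delta_pos":[[0.05,0.008,0],[0,0,0]],"dr":[[0,0,0],[0,0,0]]}';python3 -m creep '{"delta_pos":[[0.05,0.008,0],[0,0,0]],"dr":[[0,0,0],[0,0,0]]}';python3 -m creep '{"delta_pos":[[0.05,0.008,0],[0,0,0]],"dr":[[0,0,0],[0,0,0]]}'
```

```text
time_s: 17.42
ee_pos: [0.5699, -0.1607, 0.0334]
tcp_rot: [-0.002, 0.643, 0.766, -0.001]
ft_force: [-8.8, -0.2, 6.8]
grip_width: 1.002
time_s: 17.58
ee_pos: [0.5701, -0.1607, 0.0332]
tcp_rot: [-0.003, 0.643, 0.766, -0.002]
ft_force: [-12.2, -0.7, 9.3]
grip_width: 1.001
time_s: 17.75
ee_pos: [0.5702, -0.1606, 0.0331]
tcp_rot: [-0.004, 0.644, 0.765, -0.002]
ft_force: [-18.0, -1.2, 12.7]
grip_width: 1.001
```

Firm contact, at the same fence distance as before (TCP board x = −23.5 mm versus −23.6 mm). Now I'll retreat up and clear to the left.

```bash
python3 -m creep '{"delta_pos":[[-0.25,-0.042,0],[-0.5,-0.084,0],[-0.2,-0.03,0],[0,0,0.6],[0,0,1],[0,0,1],[0,0,1],[0,1,1],[0,1,0],[0,1,0],[0,1,0],[0,1,0]],"dr":[[0,0,0],[0,0,0],[0,0,0],[0,0,0],[0,0,0],[0,0,0],[0,0,0],[0,0,0],[0,0,0],[0,0,0],[0,0,0],[0,0,0]]}';python3 -m creep '{"delta_pos":[[0,1,0],[0,1,0],[0,1,0],[0,1,0],[0,1,0],[0,1,0],[0,1,0],[0,1,0],[0,0,0],[0,0,0]],"dr":[[0,0,0],[0,0,0],[0,0,0],[0,0,0],[0,0,0],[0,0,0],[0,0,0],[0,0,0],[0,0,0],[0,0,0]]}'; python3 look.py 10; python3 f1.py 10 -0.080 scene top;python3 edge.py 10 0 2>/dev/null|grep line
```

```text
time_s: 18.75
ee_pos: [0.5474, -0.0132, 0.1717]
tcp_rot: [0.0, 0.643, 0.766, 0.001]
ft_force: [0.9, 0.2, 0.3]
grip_width: 1.001
time_s: 19.58
ee_pos: [0.5467, 0.2279, 0.171]
tcp_rot: [-0.0, 0.641, 0.767, 0.0]
ft_force: [0.3, 0.2, -0.3]
grip_width: 0.997
scene fixed [ 0.5828 -0.0894  0.1685] [ 0.6262 -0.1629  0.1713] 27.89 {'line_y': 0.229, 'gap_red': -0.762, 'gap_bare': -0.156, 'yaw': 0.003}
scene free [ 0.5832 -0.0901  0.1688] [ 0.6263 -0.163   0.1726] 27.87 {'line_y': 0.814, 'gap_red': -0.611, 'gap_bare': 0.225, 'yaw': 0.004}
top fixed [ 0.5803 -0.0859  0.1719] [ 0.6249 -0.1598  0.1703] 7.31 {'line_y': -0.449, 'gap_red': -1.162, 'gap_bare': -1.504, 'yaw': -0.002}
top free [ 0.58   -0.0862  0.1733] [ 0.6244 -0.1597  0.1706] 7.34 {'line_y': -0.093, 'gap_red': -0.736, 'gap_bare': -1.336, 'yaw': -0.003}
top line [-1.51429e+02  3.00000e-03  1.67000e-01  2.50000e+01]
top line-board -0.81
scene line [-1.49778e+02 -1.00000e-03  2.86000e-01  2.50000e+01]
scene line-board 1.29
```

View pics/ov_top10.png

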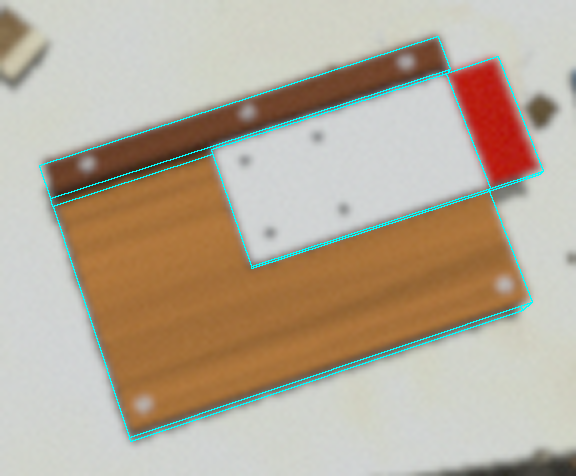

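View pics/scene10.png

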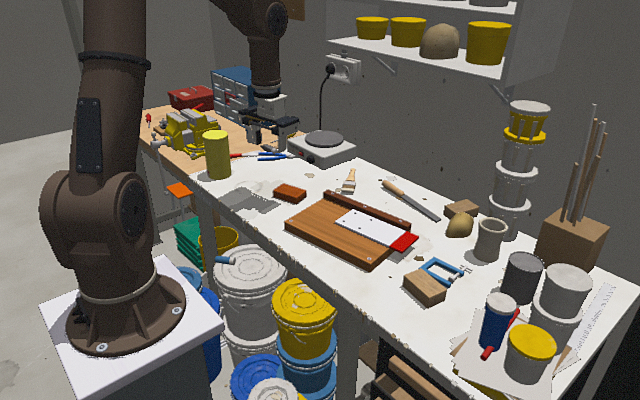

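View pics/top10.png

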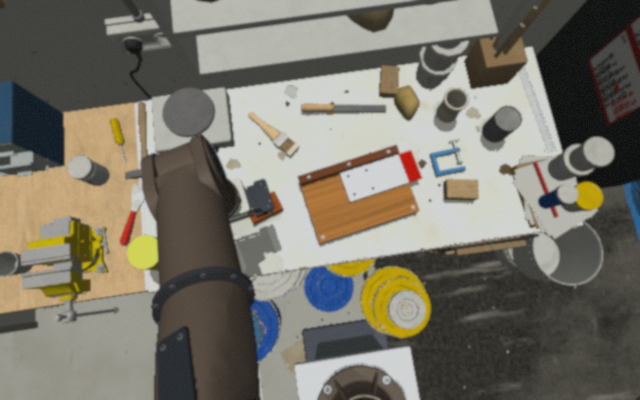

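The blank is flush and the line is at the edge. The clamp (447,160), wood block (461,190) and sanding block (scene view, 290,192) are unmoved, and the arm is in free air. Handing in.

```bash
python3 -c "
from cell import *
s=observe();print(s['time_s'],s['ft_force'],abs(s['joint_vel']).max() if hasattr(s['joint_vel'],'max') else s['joint_vel']);print(close_job())"
```

```text
19.6833 [ 0.3506891  -0.59723911  0.89298962] 0.01683895214405127
the job is handed in; nothing more can be done
None
```

I handed the job in at 19.7 s. The blank lies flat against the fence, and its red end sticks out over the board's right-hand edge.

I pushed the long side to the fence with both fingertips, then pushed the bare end along the fence in two slides. A last press on the long side, peaking at about 18 N in x and 22 N in all, made sure it was seated. I then retreated to the left, about 0.17 m above the bench.

- **Line over the edge:** the model fits put the line −0.4 to +0.8 mm from the board's edge. The two cameras' direct edge profiles disagreed slightly, at −0.8 mm (top) and +1.3 mm (scene).
- **Flat against the fence:** the fitted gaps were −1.5 to +0.2 mm and the skew was under 0.005 rad, both within measuring error. The negative values are camera bias. Both fence contacts came at the same tool position, within 0.1 mm.
- **Everything else:** the clamp, sanding block and wood block look unmoved in the pictures. The wrist force read near zero at hand-in.

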